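# Index the drill jig to its next notch

## Task

Index the drill jig one station on: with the fingertips press the red plunger knob down clear of its notch, swing the round table by it one notch counter-clockwise (seen from above), and let the plunger spring fully up into that next notch. Only press and push, do not take hold of the knob; keep off the drill-bush arm and leave the other things on the bench where they are.

Things in the scene. Friction and masses are not known exactly. Their poses are not given: they have to be found in the camera images.
- dial (a joint): turning angle of the jig's round table (with the clamped flange, the index bar and the plunger), rad; 0 at the start with the plunger in its first notch, grows counter-clockwise seen from above; eight notches, one every 45 degrees (0.785 rad), so the next one is at 0.785. Turning takes about 0.2 N m of friction; it stays where it is left and cannot turn while the plunger is up in a notch.
- plunger (a joint): how far the plunger is pressed down, m: 0 = fully up, locked in a notch; 0.014 = down on its stop. From about 0.010 on its nose is clear under the index plate and the table can turn; let go between notches, it rests against the plate's underside at about 0.010. A spring pushes it up with 5 N at the top and 8.5 N at the stop. The nose is rounded and draws itself into a notch from up to 3 mm to either side.
- plunger_top (a point): centre of the floor of the shallow dish in the top of the red plunger knob (the point to press), on the plunger's vertical axis, 113.5 mm from the table's turning axis and about 111 mm above the bench when up. The knob is 52 mm across with a raised rim 4 mm high and 4 mm wide round a dish 44 mm across (free for the fingertips); it goes straight down when pressed, its underside 99 mm above the bench when up, and it travels with the table.
- dial_axis (a point): point on the vertical turning axis of the jig's round table, 110 mm above the bench, at the top of the clamp stud. Around it: clamp nut, aluminium flange 128 mm across (top at 84 mm), steel table 170 mm across, below it the fixed steel index plate 220 mm across (top at 55 mm) with eight rounded notches in its rim and a black mark at each.
- jig: the jig's fixed grey base, 250 by 250 by 18 mm, bolted to the bench; origin under its centre on the turning axis at bench height, x and y along its edges, z up. The plunger starts 157.5 degrees counter-clockwise from its x axis.
- bush_arm: the fixed drill-bush arm on the jig's corner 45 degrees counter-clockwise from the base's x axis, well away from the plunger: a post at 150 mm from the turning axis, 149 mm tall, with an arm (underside 124 mm above the bench) reaching in over the flange to a steel drill bush 45 mm from the axis. Same origin and axes as the base. Not to be touched.
- chuck_key: drill-chuck key, a 100 mm steel T lying beside the jig; a bystander, origin at bench height under its middle
- chip_brush: chip brush 190 mm long with wooden handle, lying beside the jig; a bystander, origin at bench height under its middle
- flange: finished aluminium flange, 128 mm across, 12 mm thick, lying flat; a bystander, origin at bench height under its middle
- c_clamp: small blue screw clamp lying flat, about 100 mm; a bystander, origin at bench height under its middle (of the clamp's back bar)
- spray_can: white and red spray can, 54 mm across, 190 mm tall; a bystander, origin at bench height under its middle
- wash_bottle: white wash bottle, 68 mm across, about 190 mm tall with its bent spout; a bystander, origin at bench height under its middle
- drill_case: open blue drill-bit case, 75 by 120 mm, its lid standing 134 mm tall; a bystander, origin at bench height under its middle (of the tray)

How it is judged (in metres and radians):
On the way, in this order (a step that is already met when the one before it is completed fails the run):
1. the plunger is pressed down clear of its first notch (value of joint plunger above 0.0095 m and value of joint dial between -0.12 and 0.12 rad), for 0.1 s.
2. the table stands at the next notch counter-clockwise and the plunger is up in it (value of joint dial between 0.755398 and 0.815398 rad and value of joint plunger below 0.0025 m), for 0.2 s.
At the end, for the whole second after the job is handed in: the table stands 45 degrees (within 1.7) counter-clockwise of its start, still, with the plunger up in that notch (within 2.5 mm of fully up) (all of step 2 and velocity of joint dial between -0.03 and 0.03 rad/s); the robot touches nothing.
It fails at once if a bystander on the bench is moved by more than 15 mm (distance of any of chuck_key, chip_brush, flange, c_clamp, spray_can, wash_bottle, drill_case from where it was at the start of the episode above 0.015 m).
It fails at once if the fingers reach down round the plunger knob to grip it (z of the grasp point in the frame of plunger_top below 0.004 m and horizontal distance between the grasp point and plunger_top below 0.02 m).
It fails at once if the drill-bush arm is knocked (more than 5 N) (contact force between any of the fingers, the arm and bush_arm above 5 N).
It also fails if it takes over 42 s, if anything falls off the work surface, if the arm or the gripper's body presses on something with over 40 N, if the wrist force passes 120 N, or if a joint passes its speed limit or range.

## Robot

A 6-joint arm with a two-finger parallel gripper is mounted at the origin on the work surface. World frame = base frame: x ahead of the robot, y to its left, z up, the work surface at z = 0. Lengths are in mm, angles in rad, forces in N, time in s.
With the tool pointing down it reaches from about 400 to 925 mm from the base axis. Payload 12.5 kg.
Tool frame: the origin (TCP) lies at the very end of the fingers, on their centre line; the grasp point (between the pads) lies 19 mm behind it (env.tcp_to_grasp is the distance from the TCP to the grasp point, in mm); z points along the fingers, x is the direction in which the jaws open and shut, and the axes are right-handed (so a half turn about z gives the same grasp; the last joint's range is limited). The gripper opens to 95 mm and grips with 3 to 60 N. Pads are 20 mm wide; open, the fingers measure 119 mm over their backs; the gripper's body (75 mm by 180 mm) begins 59 mm behind the grasp point.
Start: joints at [1.192, 0.491, 1.559, -0, 1.092, -0.106], TCP at [168.375, 601.911, 214.661] pointing down, gripper open.
Joint ranges: [-3.1, 3.1], [-0.84, 2.19], [0.05, 2.79], [-1.13, 4.28], [0.06, 2.93], [-2.69, 2.69]. Speed limits (rad/s): [2.22, 2.22, 2.79, 3.14, 3.14, 3.14].

## Interface

Orientations are given as [roll, pitch, yaw] about the fixed x, y, z axes, in that order (R = Rz(yaw) Ry(pitch) Rx(roll)).
In Python, from cell import env, vision, job gives the robot as it stands.
- The arm moves only by the shell command python3 -m pendant 'ROWS' [OPENING]. ROWS is JSON, a list of rows, each a list of 4 numbers: the shift along the tool's x, y, z in mm, then the turn about the tool's z in degrees. In form: [[tx, ty, tz, turn], ...]. A call has 1 to 8 rows; each row is the pose to reach, as a shift and turn from the pose measured when the call began, along the tool's axes at that moment; what a row does not reach only later rows make up. A row lasts 1/8 s, in which the tool goes at most 62.5 mm and 10.7 degrees, less where a joint would pass 70% of its speed; a pose out of reach is approached as far as the arm can. A call with a gripper value outside its range is refused whole. OPENING is the closure, from 0 (fully open) to 1 (shut), set as the call begins (- or left out, the last holds). The fingers move at their own pace and stop on an object; the grip force is fixed at half the most. Time passes only in rows, so rows that repeat a pose let the fingers close. It gives the time, the measured TCP pose, the force and the opening at its end, in the units of the state.
- env.state(): the state, without advancing time (a new reading comes with each control period).
- vision.read_camera(name): name is "scene" or "top" or "wrist"; returns a dict with "pixels" (420x560x3 uint8, red, green, blue), "intrinsics" (3x3 intrinsics, pixels), "R" (3x3) and "t" (3): a world point X has camera coordinates R X + t; the wrist camera has in their place "tool_from_camera" (4x4, takes a point from camera to tool coordinates, whose origin is the TCP and whose axes are the tool frame's). Camera axes: x right, y down, z forward; pixel columns grow to the right and rows downward; lengths in mm; the calibration is good to about 2 mm. The wrist camera is an equidistant fisheye: a pixel r from the principal point sees the ray r / f radians off the axis. A picture is of the moment at which its call begins: read the wrist's pose just before it. There is no depth.
- job.job_done(): hands the job in, once; it reports no verdict.
Trained networks look in a picture, given as the dict that the camera call returned (one of the last four; its "shot" number tells which), for a name from the list of things; names that differ only in an ending like _2 or _b are one class to them, and where a whole thing is asked for, a point or a joint stands for the part that bears it (a point fixed in the world has none). Each returns a list of dicts, best first, with "confidence" (0 to 1); they miss things now and then, are a little off and sometimes report something else, mostly with a low value. They report only what shows in the picture. A call takes as long as a camera call.
- vision.find_in(picture, query): "at" ([x, y, z] in mm, in the coordinates of the camera as it stood for that picture, good to about 4 mm: the middle of the surface that is visible of it).
- vision.regions_of(picture, query): "pixels" (420x560 bool, what is visible of it).
The state is a dict: "t": time; "joints": joint angles; "qvel": joint speeds; "tau": joint torques, N m; "eef_pos": TCP position; "tcp_rot": TCP orientation; "ft_force": force on the tool from outside, world axes, zero at the start; "moment": the same for the moment, N m; "opening": opening from 0.0 (shut) to 1.0 (fully open).
Only numpy, scipy, OpenCV 4.12 (cv2) and the standard library are available. Lean on these libraries where they do the work, as an engineer would, in place of code of your own. Each camera call takes 0.05 s, during which the arm holds its last target.

## Working session

There is one attempt and no reset: what is moved stays moved. The work goes in short steps, Python scripts to look and compute and a shell command to move; the robot and the scene stay as the last step left them, time stands still between calls to the robot, and variables do not carry over. Pictures are saved under pics/ and viewed, and the job is handed in when it is done.

```bash
ls; mkdir -p pics; python3 - <<'E'
from cell import env,vision,job
import cv2,numpy as np
print(env.state())
for n in ["top","scene"]:
    p=vision.read_camera(n)
    cv2.imwrite(f"pics/{n}0.png",p["pixels"][:,:,::-1])
    print(n,p["intrinsics"].tolist())
    R=np.array(p["R"]);t=np.array(p["t"])
    for q in ["plunger_top","plunger","dial_axis","jig","bush_arm","spray_can","wash_bottle","drill_case","chuck_key","chip_brush","flange","c_clamp"]:
        try:
            for d in vision.find_in(p,q)[:2]:
                print(q,round(d["confidence"],2),(R.T@(np.array(d["at"])-t)).round(0))
        except Exception as e: print(q,e)
E
```

```text
pics
{'t': 0.0, 'joints': array([ 1.19243335e+00,  4.91594080e-01,  1.55945867e+00, -5.88372400e-07,
        1.09170458e+00, -1.05621409e-01]), 'qvel': array([-5.30831745e-05,  6.92243778e-05,  6.80200298e-04,  1.34166304e-05,
        2.22949451e-03, -5.58451794e-05]), 'tau': array([ 1.92448519e-03, -6.12647510e+01, -2.58174008e+01,  6.92636962e-02,
        4.82207327e-02, -8.37184189e-05]), 'eef_pos': array([168.25645863, 601.66703469, 214.03713096]), 'tcp_rot': array([-3.14147039e+00,  1.15824050e-03,  1.29805510e+00]), 'ft_force': array([-0.04015865,  0.09565163, -1.02168728]), 'moment': array([ 0.01455585, -0.00296441, -0.00485486]), 'opening': 1.0002596367495469}
top [[395.55178054087264, 0.0, 282.74864104030763], [0.0, 395.55178054087264, 204.49674275429896], [0.0, 0.0, 1.0]]
plunger 0.6 [544. -14. 112.]
plunger 0.46 [ 415. -477.   12.]
dial_axis 0.97 [626. -77.  50.]
jig 0.93 [628. -74.  56.]
bush_arm 0.78 [720. -28. 137.]
spray_can 0.69 [615. 443. 161.]
wash_bottle 0.8 [479. 449. 113.]
wash_bottle 0.68 [543. -20. 111.]
drill_case 0.91 [389. 448.  35.]
drill_case 0.63 [619. 451. 159.]
chip_brush 0.69 [705.  87.  11.]
chip_brush 0.56 [ 642. -258.   18.]
flange 0.93 [ 415. -477.   10.]
flange 0.5 [629. -76.  54.]
c_clamp 0.57 [ 609. -519.   15.]
scene [[506.61102225736715, 0.0, 280.75562014476037], [0.0, 506.61102225736715, 213.82176954677928], [0.0, 0.0, 1.0]]
plunger_top 0.5 [545. -24. 113.]
plunger_top 0.37 [635. -86.  83.]
plunger 0.77 [543. -21. 117.]
plunger 0.7 [ 614. -517.   18.]
dial_axis 0.9 [674. -88.  56.]
jig 0.6 [680. -88.  52.]
bush_arm 0.55 [ 614. -519.   18.]
bush_arm 0.54 [ 650. -265.   21.]
spray_can 0.67 [635. 444. 125.]
wash_bottle 0.92 [504. 449.  96.]
drill_case 0.87 [413. 432.  67.]
drill_case 0.47 [634. -87.  82.]
chuck_key 0.71 [702.  83.  17.]
chip_brush 0.72 [501. 450.  95.]
chip_brush 0.25 [545. -23. 116.]
flange 0.92 [ 419. -484.   12.]
c_clamp 0.76 [ 614. -516.   16.]
```

View pics/top0.png

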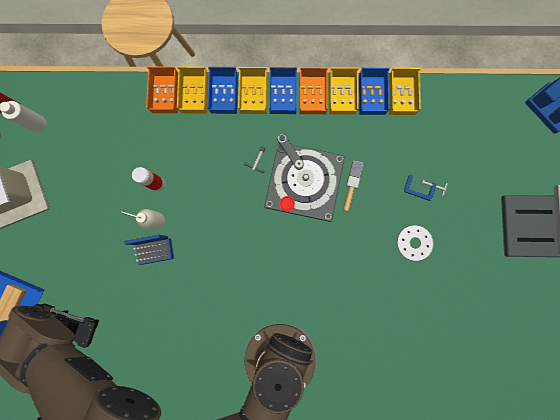

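View pics/scene0.png

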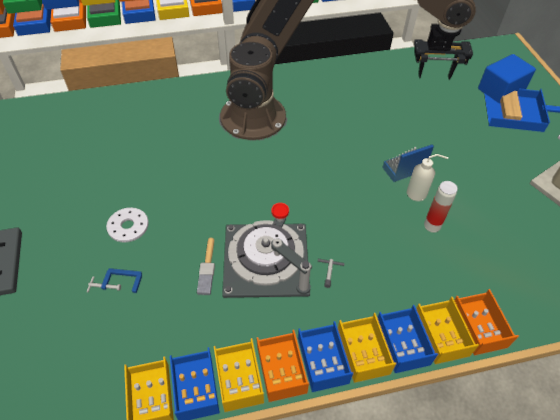

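```bash
cat > h.py <<'E'
from cell import env,vision,job
import cv2,numpy as np
def ray(p,u,v,z):
    K=np.array(p["intrinsics"]);R=np.array(p["R"]);t=np.array(p["t"])
    c=-R.T@t; d=R.T@np.linalg.solve(K,[u,v,1.]); return c+d*(z-c[2])/d[2]
def red(p,roi):
    im=p["pixels"].astype(int); m=(im[...,0]>110)&(im[...,1]<70)&(im[...,2]<70)
    k=np.zeros_like(m);u0,u1,v0,v1=roi;k[v0:v1,u0:u1]=1;m&=k
    v,u=np.nonzero(m);return u.mean(),v.mean(),len(u),u.min(),u.max(),v.min(),v.max()
E
python3 - <<'E'
from h import *
for n,roi in [("top",(265,345,140,225)),("scene",(220,315,190,300))]:
    p=vision.read_camera(n); r=red(p,roi); print(n,r); print(ray(p,r[0],r[1],110), "cam",-np.array(p["R"]).T@np.array(p["t"]))
    u0,u1,v0,v1=roi
    cv2.imwrite(f"pics/{n}z.png",cv2.resize(p["pixels"][v0-10:v1+10,u0-10:u1+10,::-1],None,fx=6,fy=6 if n=="top" else 5,interpolation=cv2.INTER_CUBIC)[:600,:800])
    for q in ["plunger","dial_axis","jig"]:
        for d in vision.regions_of(p,q)[:1]:
            v,u=np.nonzero(d["pixels"]);print(q,d["confidence"],u.mean(),v.mean(),len(u),u.min(),u.max(),v.min(),v.max())
E
```

```text
top (np.float64(286.6666666666667), np.float64(203.28735632183907), 174, np.int64(280), np.int64(293), np.int64(196), np.int64(211))
[541.57748677 -17.95747464 110.        ] cam [ 380.11788873  -22.29306413 1443.06112519]
plunger 0.64 286.0449438202247 203.14606741573033 178 279 293 196 210
dial_axis 0.98 303.8869072597566 181.09882501049097 4766 264 343 135 221
scene (np.float64(279.91818181818184), np.float64(210.5681818181818), 220, np.int64(272), np.int64(288), np.int64(203), np.int64(218))
[542.14425759 -20.99080296 110.        ] cam [1434.6154854  -237.27400432 1297.49393635]
plunger 0.62 279.5560344827586 210.18103448275863 232 271 288 203 218
dial_axis 0.68 266.10673985971334 257.9463250991156 6558 222 311 202 297
jig 0.62 266.1776144541418 258.0359822385546 6531 222 311 202 297
```

```bash
ls pics
```

```text
scene0.png
scenez.png
top0.png
topz.png
```

View pics/topz.png

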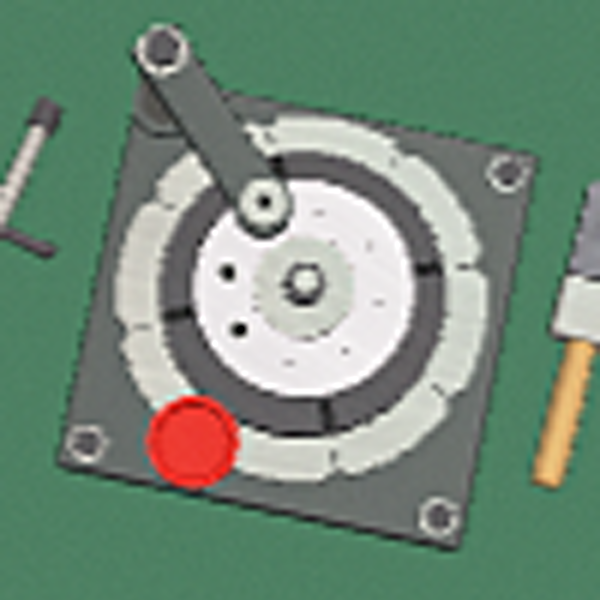

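View pics/scenez.png

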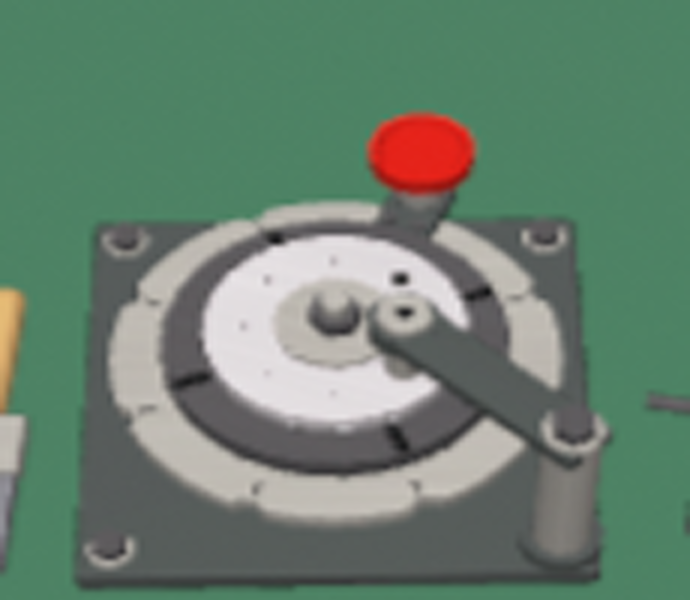

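```bash
python3 - <<'E'
from h import *
p=vision.read_camera("top");s=vision.read_camera("scene")
A=ray(p,305.4,177.3,109);B=ray(s,265.8,241.3,109);print(A,B)
c=[ray(p,u,v,18) for u,v in [(265,207.2),(331.3,221),(344.3,156)]]
print(c,(c[0]+c[2])/2); d=c[2]-c[1];print(np.degrees(np.arctan2(d[1],d[0])),np.linalg.norm(d)); d=c[1]-c[0];print(np.degrees(np.arctan2(d[0],-d[1])),np.linalg.norm(d))
k=np.array([541.9,-19.5,0]);
for o in (A,B,(A+B)/2):
  v=(k-o)[:2];print(np.hypot(*v),np.degrees(np.arctan2(v[1],v[0])))
# wrist
st=env.state();print(st["eef_pos"],st["tcp_rot"])
w=vision.read_camera("wrist");print(w["intrinsics"],w["tool_from_camera"]);cv2.imwrite("pics/w0.png",w["pixels"][:,:,::-1])
E
```

```text
[632.00787144 -80.9881568  109.        ] [640.15213178 -84.27665674 109.        ]
[array([537.51638117,  60.74782374,  18.        ]), array([ 490.26775572, -179.30575665,   18.        ]), array([ 730.18652062, -227.33362333,   18.        ])] [633.85145089 -83.2928998   18.        ]
-11.320061861643993 244.6787480124849
-11.13492701294977 244.65926114793223
109.08813831902332 145.69100358668325
117.68388444132337 146.60353108734938
113.38242142179618 146.1645622841615
[168.34476154 601.91939209 214.66107285] [ 3.14156777e+00 -8.11447620e-05  1.29807149e+00]
[[325.1922621    0.         280.47307881]
 [  0.         325.1922621  205.0120995 ]
 [  0.           0.           1.        ]] [[ 9.99999557e-01 -9.34860350e-04  1.06048198e-04 -9.69859637e-01]
 [ 8.83022932e-04  9.71458486e-01  2.37207987e-01 -6.53493364e+01]
 [-3.24777764e-04 -2.37207789e-01  9.71458882e-01 -1.69471374e+02]
 [ 0.00000000e+00  0.00000000e+00  0.00000000e+00  1.00000000e+00]]
```

```bash
python3 -m pendant '[[-41,44,0,9],[-83,88,0,18],[-124,132,0,27],[-166,176,0,36],[-207,220,0,45],[-249,264,0,54],[-290,308,0,63],[-332,352,0,71]]' 1; python3 - <<'E'
from h import *
s=env.state();print(s["eef_pos"],s["tcp_rot"],s["opening"])
y=s["tcp_rot"][2];d=np.array([542,-19.5])-s["eef_pos"][:2]
print(d@[np.cos(y),np.sin(y)],d@[np.sin(y),-np.cos(y)])
E
```

```text
t: 2.85
eef_pos: [418.8, 185.6, 214.9]
tcp_rot: [-3.141, -0.001, 0.054]
ft_force: [0.4, 1.2, -0.0]
opening: 0.214
[418.79449112 185.60604609 214.93955177] [-3.14129385e+00 -9.05104915e-04  5.40490792e-02] 0.2138201230957968
111.94519615173517 211.46243311437223
```

```bash
python3 -m pendant '[[25,48,0,0],[50,96,10,0],[75,144,20,0],[100,190,30,0],[112,211,40,0],[112,211,40,0],[112,211,40,0]]'; python3 - <<'E'
from h import *
s=env.state();w=vision.read_camera("wrist");cv2.imwrite("pics/w1.png",w["pixels"][:,:,::-1])
print(s["eef_pos"],s["tcp_rot"],s["opening"])
from scipy.spatial.transform import Rotation as Ro
R=Ro.from_euler("xyz",s["tcp_rot"]).as_matrix()
T=np.array(w["tool_from_camera"])
def proj(u,v,z):
    K=w["intrinsics"];x=(u-K[0][2])/K[0][0];y=(v-K[1][2])/K[1][1];r=np.hypot(x,y)
    d=np.array([np.sin(r)*x/r,np.sin(r)*y/r,np.cos(r)])
    o=R@T[:3,3]+s["eef_pos"];d=R@T[:3,:3]@d
    return o+d*(z-o[2])/d[2]
im=w["pixels"].astype(int);m=(im[...,0]>110)&(im[...,1]<70)&(im[...,2]<70)
n,l,st,c=cv2.connectedComponentsWithStats(m.astype(np.uint8))
for i in range(1,n):
    if st[i,4]>100: print(st[i],c[i],proj(*c[i],113))
E
```

```text
t: 3.72
eef_pos: [541.5, -18.0, 175.1]
tcp_rot: [-3.141, -0.0, 0.055]
ft_force: [0.5, 0.8, 1.0]
opening: 0.006
[541.47226686 -17.95332252 175.13029051] [-3.14101317e+00 -4.83684962e-04  5.47358724e-02] 0.005594139787896293
[ 245  183   69   63 3030] [278.84521452 212.3630363 ] [540.5668284 -15.0198503 113.       ]
[528 237  32  15 279] [545.67383513 243.2078853 ] [808.47315381 -34.48443784 113.        ]
```

View pics/w1.png

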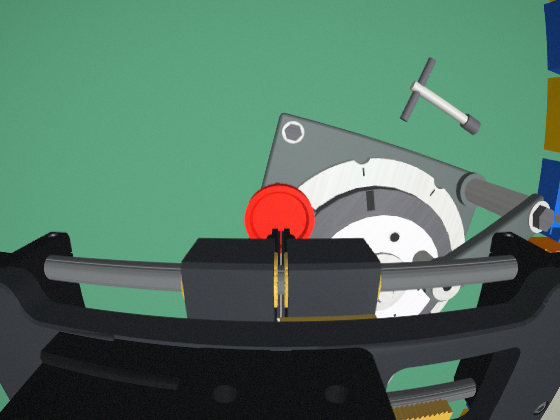

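```bash
cat >> h.py <<'E'
from scipy.spatial.transform import Rotation as Ro
from scipy.optimize import least_squares
def wproj(w,s,u,v,z):
    R=Ro.from_euler("xyz",s["tcp_rot"]).as_matrix();T=np.array(w["tool_from_camera"])
    K=w["intrinsics"];x=(u-K[0][2])/K[0][0];y=(v-K[1][2])/K[1][1];r=np.hypot(x,y)
    d=np.array([np.sin(r)*x/r,np.sin(r)*y/r,np.cos(r)])
    o=R@T[:3,3]+s["eef_pos"];d=R@T[:3,:3]@d
    return o+d*(z-o[2])/d[2]
def knob(w,s,z=114.,show=True):
    im=w["pixels"].astype(int);m=((im[...,0]>110)&(im[...,1]<70)&(im[...,2]<70)).astype(np.uint8)
    n,l,st,c=cv2.connectedComponentsWithStats(m)
    i=1+np.argmax(st[1:,4]); m=(l==i)
    # upper-arc boundary: topmost pixel per column
    P=[]
    for u in range(st[i,0],st[i,0]+st[i,2]):
        v=np.nonzero(m[:,u])[0].min(); P.append(wproj(w,s,u,v-.5,z)[:2])
    P=np.array(P)
    f=least_squares(lambda q:np.hypot(*(P-q).T)-26,P.mean(0),loss="soft_l1")
    return f.x,np.sqrt(np.mean(f.fun**2)),st[i]
E
python3 - <<'E'
from h import *
s=env.state();w=vision.read_camera("wrist")
for z in (112,114,115): print(knob(w,s,z))
T=np.linalg.inv(np.array(w["tool_from_camera"]));
for q in ([0,0,0],[12,0,0],[0,10,0],[0,-10,0]):
    c=T[:3,:3]@q+T[:3,3];r=np.arctan2(np.hypot(c[0],c[1]),c[2]);K=w["intrinsics"];print(q,K[0][2]+K[0][0]*r*c[0]/np.hypot(c[0],c[1]),K[1][2]+K[0][0]*r*c[1]/np.hypot(c[0],c[1]))
cv2.imwrite("pics/w1z.png",cv2.resize(w["pixels"][170:270,215:345,::-1],None,fx=6,fy=6,interpolation=cv2.INTER_CUBIC))
E
```

```text
(array([540.80459554, -19.62142874]), np.float64(0.4607640083195575), array([ 245,  184,   69,   69, 3032], dtype=int32))
(array([540.78661632, -19.30778001]), np.float64(0.510045994679088), array([ 245,  184,   69,   69, 3032], dtype=int32))
(array([540.77755363, -19.15051375]), np.float64(0.5351747833151613), array([ 245,  184,   69,   69, 3032], dtype=int32))
[0, 0, 0] 279.86857843029765 246.24171509143486
[12, 0, 0] 301.40504033268905 246.15662425072063
[0, 10, 0] 279.8950554141483 262.64777698770365
[0, -10, 0] 279.8422473051601 229.17823034957476
```

View pics/w1z.png

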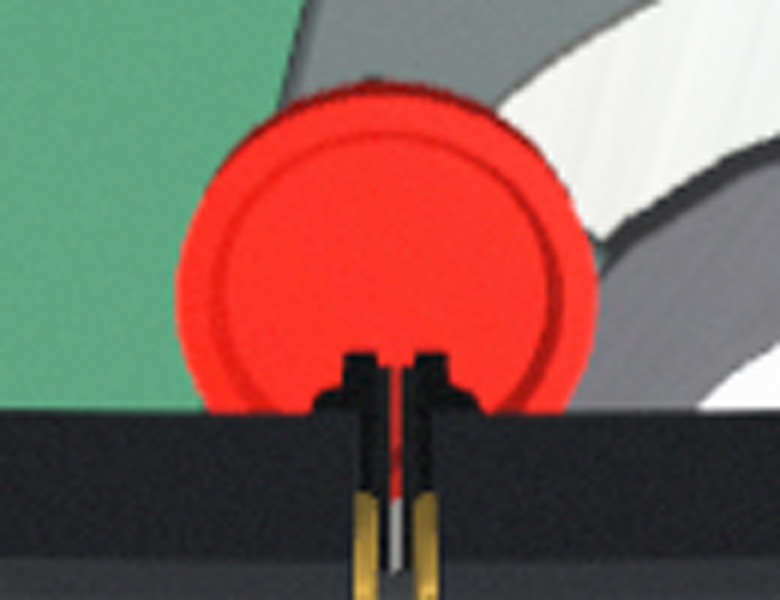

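```bash
python3 -m pendant '[[0,1.5,15,0],[0,1.5,30,0],[0,1.5,45,0],[0,1.5,55,0],[0,1.5,60,0],[0,1.5,60,0],[0,1.5,60,0]]';python3 -m pendant '[[0,0,3,0],[0,0,6,0],[0,0,6,0],[0,0,6,0]]'
```

```text
t: 4.7
eef_pos: [542.0, -19.3, 115.8]
tcp_rot: [-3.141, -0.002, 0.055]
ft_force: [0.1, -0.0, -0.9]
opening: 0.007
t: 5.2
eef_pos: [542.2, -19.4, 110.1]
tcp_rot: [-3.142, -0.002, 0.055]
ft_force: [-1.0, -0.5, 4.7]
opening: 0.001
```

```bash
python3 -m pendant '[[0,0,3,0],[0,0,6,0],[0,0,9,0],[0,0,11.5,0],[0,0,12,0],[0,0,12,0],[0,0,12,0]]'; python3 - <<'E'
from h import *
s=env.state();print(s["eef_pos"],s["ft_force"])
a=np.array([635.7,-82.5]);y=s["tcp_rot"][2]
p0=s["eef_pos"][:2]
for k in np.arange(7.5,53,7.5):
    t=np.radians(k);r=p0-a;R=np.array([[np.cos(t),-np.sin(t)],[np.sin(t),np.cos(t)]]);d=a+R@r-p0
    print(k,(d@[np.cos(y),np.sin(y)]).round(1),(d@[np.sin(y),-np.cos(y)]).round(1))
E
```

```text
t: 6.08
eef_pos: [542.2, -19.4, 98.1]
tcp_rot: [-3.142, -0.003, 0.055]
ft_force: [-1.8, -0.8, 7.4]
opening: 0.009
[542.2410662  -19.35780449  98.11880428] [-1.78103067 -0.84266658  7.36320771]
7.5 -8.1 12.3
15.0 -14.6 25.6
22.5 -19.3 39.6
30.0 -22.1 54.0
37.5 -23.0 68.8
45.0 -21.9 83.5
52.5 -19.0 97.9
```

```bash
python3 -m pendant '[[-4.2,6,0,0],[-8.1,12.3,0,0],[-11.5,19,0,0],[-14.6,25.6,0,0],[-17,32.5,0,0],[-19.3,39.6,0,0],[-20.8,46.8,0,0],[-20.8,46.8,0,0]]'; python3 - <<'E'
from h import *
s=env.state();w=vision.read_camera("wrist");cv2.imwrite("pics/w2.png",w["pixels"][:,:,::-1])
a=np.array([635.7,-82.5])
for z in (101,):
  k=knob(w,s,z);v=k[0]-a;print(k,np.hypot(*v),np.degrees(np.arctan2(v[1],v[0]))%360)
E
```

```text
t: 7.08
eef_pos: [524.2, -67.7, 98.2]
tcp_rot: [3.141, -0.003, 0.055]
ft_force: [-0.8, -2.1, 7.8]
opening: 0.003
(array([523.76224476, -59.85000286]), np.float64(0.4687952808752335), array([ 233,  187,   95,   78, 3755], dtype=int32)) 114.2063195251666 168.56095858958983
```

View pics/w2.png

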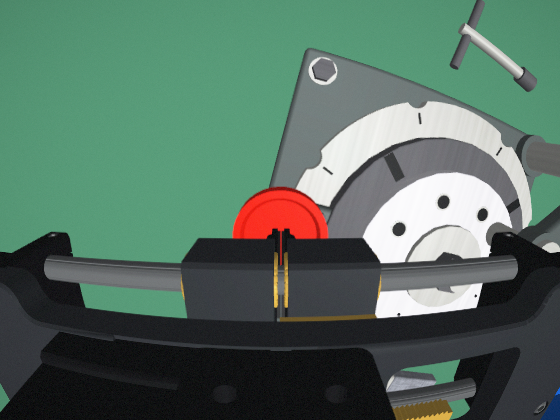

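```bash
python3 - <<'E'
from h import *
s=env.state();a=np.array([635.7,-82.5]);y=s["tcp_rot"][2];p0=s["eef_pos"][:2];r0=p0-a;r0=r0/np.hypot(*r0)*113.5
for k in np.arange(3,30,3):
    t=np.radians(k);R=np.array([[np.cos(t),-np.sin(t)],[np.sin(t),np.cos(t)]]);d=a+R@r0-p0
    print(k,(d@[np.cos(y),np.sin(y)]).round(1),(d@[np.sin(y),-np.cos(y)]).round(1))
E
```

```text
3 -2.0 5.7
6 -2.6 11.6
9 -2.9 17.5
12 -3.0 23.5
15 -2.7 29.4
18 -2.1 35.3
21 -1.2 41.2
24 0.0 47.0
27 1.5 52.7
```

```bash
python3 -m pendant '[[-2,5.7,0,0],[-2.6,11.6,0,0],[-2.9,17.5,0,0],[-3,23.5,0,0],[-2.7,29.4,0,0],[-2.7,29.4,0,0]]'; cat > m.py <<'E'
from h import *
import sys
s=env.state();w=vision.read_camera("wrist");cv2.imwrite(sys.argv[1],w["pixels"][:,:,::-1])
a=np.array([635.7,-82.5])
k=knob(w,s,float(sys.argv[2]));v=k[0]-a;print(k,np.hypot(*v),np.degrees(np.arctan2(v[1],v[0]))%360-146.25)
v=s["eef_pos"][:2]-a;print(s["eef_pos"],s["ft_force"],np.hypot(*v),np.degrees(np.arctan2(v[1],v[0]))%360-146.25)
for n,roi in [("top",(265,345,140,240)),("scene",(220,315,170,300))]:
    p=vision.read_camera(n); r=red(p,roi); q=ray(p,r[0],r[1],float(sys.argv[2])-3)[:2]; v=q-a; print(n,r[2],q,np.hypot(*v),np.degrees(np.arctan2(v[1],v[0]))%360-146.25)
    u0,u1,v0,v1=roi
    cv2.imwrite(sys.argv[1].replace(".png","_"+n+".png"),cv2.resize(p["pixels"][v0:v1,u0:u1,::-1],None,fx=6,fy=6 if n=="top" else 4,interpolation=cv2.INTER_CUBIC)[:600,:800])
E
python3 m.py pics/w3.png 101
```

```text
t: 7.88
eef_pos: [523.7, -97.6, 98.4]
tcp_rot: [3.141, -0.004, 0.055]
ft_force: [0.0, -1.4, 7.1]
opening: 0.002
(array([521.71136776, -87.64795645]), np.float64(0.4096116052721783), array([ 230,  182,   95,   83, 4165], dtype=int32)) 114.10481907038323 36.335835843887565
[523.68679392 -97.6281632   98.42237551] [ 0.02366568 -1.42991307  7.08607939] 113.03017144562992 41.44165295094834h.py:9: RuntimeWarning: Mean of empty slice.
  v,u=np.nonzero(m);return u.mean(),v.mean(),len(u),u.min(),u.max(),v.min(),v.max()
  ret = ret.dtype.type(ret / rcount)
Traceback (most recent call last):
  File "m.py", line 8, in <module>
    p=vision.read_camera(n); r=red(p,roi); q=ray(p,r[0],r[1],float(sys.argv[2])-3)[:2]; v=q-a; print(n,r[2],q,np.hypot(*v),np.degrees(np.arctan2(v[1],v[0]))%360-146.25)
                               ~~~^^^^^^^
  File "h.py", line 9, in red
    v,u=np.nonzero(m);return u.mean(),v.mean(),len(u),u.min(),u.max(),v.min(),v.max()
                                                      ~~~~~^^
ValueError: zero-size array to reduction operation minimum which has no identity
```

View pics/w3.png

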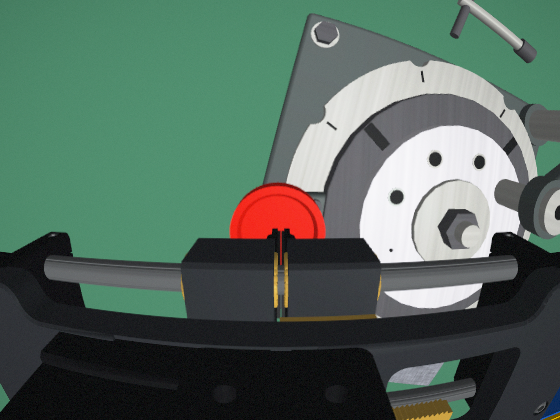

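```bash
python3 -m pendant '[[0.2,3,0,0],[0.6,6,0,0],[1.2,9,0,0],[1.9,11.5,0,0],[1.9,11.5,0,0]]'; sed -i 's/^for n,roi.*/sys.exit()\n&/' m.py
python3 m.py pics/w4.png 101
```

```text
t: 8.6
eef_pos: [526.4, -109.0, 98.5]
tcp_rot: [3.14, -0.005, 0.055]
ft_force: [-1.0, -0.4, 6.9]
opening: 0.006
(array([522.94454677, -99.54531645]), np.float64(0.42476196418230344), array([ 227,  183,   96,   82, 4098], dtype=int32)) 114.03655135913442 42.346352326968315
[ 526.40281654 -109.00463932   98.50880872] [-1.01178994 -0.37251452  6.87689089] 112.4649732961663 47.38113025234003
```

```bash
python3 -m pendant '[[0,0,-2,0],[0,0,-4,0],[0,0,-4,0],[0,0,-4,0]]'; python3 m.py pics/w5.png 104.5
```

```text
t: 9.15
eef_pos: [526.4, -109.0, 102.5]
tcp_rot: [3.14, -0.005, 0.055]
ft_force: [0.2, 1.0, 5.3]
opening: 0.003
(array([522.97600841, -99.61908438]), np.float64(0.3926739860231122), array([ 227,  183,   96,   82, 4092], dtype=int32)) 114.01649586957525 42.385369056661716
[ 526.41844133 -108.97170451  102.47929139] [0.184009   0.992316   5.27085809] 112.4420304239948 47.36669709163212
```

```bash
python3 -m pendant '[[0,0,-2,0],[0,0,-2,0],[0,0,-2,0]]'; python3 - <<'E'
from h import *
print(env.state()["ft_force"])
E
python3 m.py pics/w6.png 107

```

```text
t: 9.57
eef_pos: [526.2, -108.9, 104.2]
tcp_rot: [3.141, -0.004, 0.055]
ft_force: [-0.5, 1.1, -0.7]
opening: 0.005
[-0.48637408  1.07031919 -0.66213279]
(array([523.00034284, -99.35593419]), np.float64(0.4853727138134457), array([ 228,  183,   95,   82, 4089], dtype=int32)) 113.95321514503772 42.25639379117311
[ 526.20923623 -108.92323603  104.22193053] [-0.48637408  1.07031919 -0.66213279] 112.63398577848324 47.31768057109261
```

View pics/w6.png

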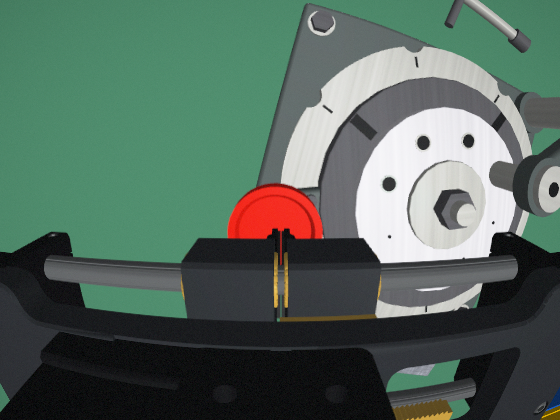

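```bash
python3 -m pendant '[[0,0,1.2,0],[0.2,1,1.2,0],[0.4,2,1.2,0],[0.6,3,1.2,0],[0.6,3,1.2,0]]'; python3 m.py pics/w7.png 105.5
```

```text
t: 10.25
eef_pos: [527.2, -112.0, 103.5]
tcp_rot: [3.14, -0.005, 0.055]
ft_force: [0.0, 1.3, 5.9]
opening: 0.004
(array([ 523.48845262, -102.84296976]), np.float64(0.3973049507788942), array([ 227,  184,   96,   81, 4055], dtype=int32)) 114.04064092822126 44.02561795042914
[ 527.20115783 -112.02886486  103.45531017] [0.01815664 1.33688065 5.86885403] 112.44533165639521 48.97477366861813
```

```bash
python3 -m pendant '[[0.2,1,-1,0],[0.4,1.5,-2,0],[0.4,1.5,-2,0],[0.4,1.5,-2,0]]'; python3 m.py pics/w8.png 107.5
```

```text
t: 10.8
eef_pos: [527.8, -113.6, 105.8]
tcp_rot: [3.14, -0.006, 0.055]
ft_force: [-1.8, 1.8, 5.2]
opening: 0.006
(array([ 523.87297745, -104.49788104]), np.float64(0.39615711461179554), array([ 226,  184,   96,   81, 4049], dtype=int32)) 113.97012653491964 44.87875644457142
[ 527.79826116 -113.57622905  105.82104463] [-1.84731297  1.75553174  5.23860128] 112.28765407127024 49.81665956085604
```

```bash
python3 -m pendant '[[0,-1,-2,0],[0,-2,-4,0],[0,-2,-5,0],[0,-2,-5,0]]'; python3 m.py pics/w9.png 113
```

```text
t: 11.35
eef_pos: [527.9, -111.7, 111.0]
tcp_rot: [3.14, -0.006, 0.055]
ft_force: [-0.5, -2.5, 3.8]
opening: 0.006
(array([ 523.71618534, -103.58187392]), np.float64(0.378473000183098), array([ 226,  186,   95,   79, 3873], dtype=int32)) 113.95095503321825 44.41161704558414
[ 527.90385246 -111.71740207  111.00005062] [-0.51013194 -2.51677923  3.82991363] 111.68556758937032 48.915264900499466
```

```bash
python3 -m pendant '[[0,0,-5,0],[0,0,-15,0],[0,0,-30,0],[0,0,-45,0],[0,0,-60,0],[0,0,-75,0],[0,0,-75,0]]'; python3 m.py pics/w10.png 115;  python3 - <<'E'
from h import *
p=vision.read_camera("scene");cv2.imwrite("pics/s10.png",cv2.resize(p["pixels"][180:310,200:330,::-1],None,fx=5,fy=4.6,interpolation=cv2.INTER_CUBIC))
E
```

```text
t: 12.28
eef_pos: [527.8, -111.8, 187.3]
tcp_rot: [3.139, -0.008, 0.055]
ft_force: [0.1, -0.3, 0.2]
opening: 0.005
(array([ 523.70982051, -103.94040185]), np.float64(0.4674540993346459), array([ 241,  168,   67,   68, 3398], dtype=int32)) 114.02408137428925 44.58807170573712
[ 527.84407082 -111.75325237  187.25016912] [ 0.12692027 -0.32913793  0.23695864] 111.75264754537947 48.924987112494335
```

View pics/s10.png

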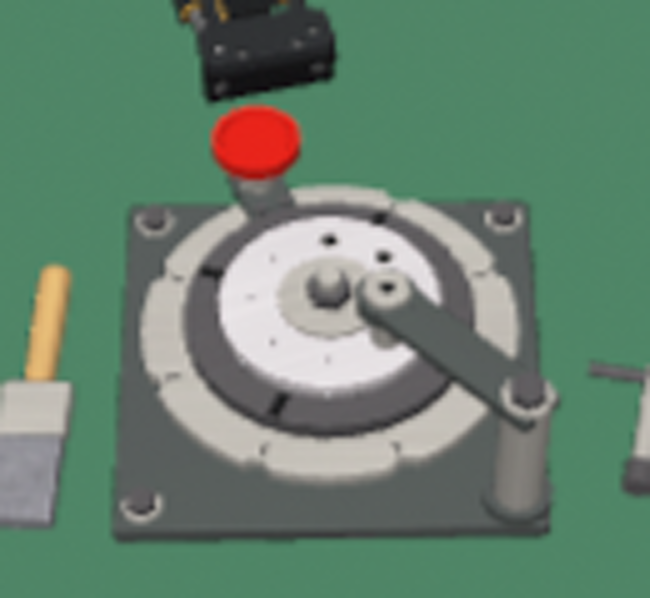

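View pics/w10.png

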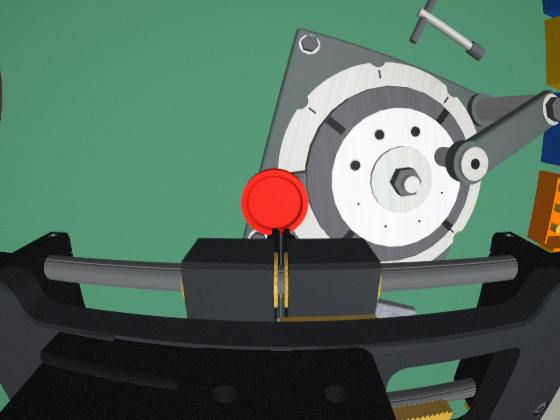

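```bash
python3 -m pendant '[[0,40,0,0],[0,80,-10,0],[0,120,-20,0],[0,150,-20,0],[0,150,-20,0],[0,150,-20,0]]'; sed -i 's/^sys.exit()//' m.py; sed -i 's/return u.mean/if len(u)==0: return [0]*7\n    return u.mean/' h.py; python3 m.py pics/w11.png 113.5
```

```text
t: 13.12
eef_pos: [535.1, -260.6, 205.4]
tcp_rot: [3.141, -0.005, 0.055]
ft_force: [-0.6, 0.4, -0.1]
opening: 0.005Traceback (most recent call last):
  File "m.py", line 1, in <module>
    from h import *
  File "h.py", line 9
    v,u=np.nonzero(m);if len(u)==0: return [0]*7
                      ^^
SyntaxError: invalid syntax
```

```bash
sed -i 's/v,u=np.nonzero(m);if/v,u=np.nonzero(m)\n    if/' h.py; sed -i 's/^k=knob.*//' m.py; python3 m.py pics/w12.png 113; ls pics | tail -5
```

```text
[ 535.10233491 -260.63930667  205.42401283] [-0.61551206  0.42512691 -0.06929206] 204.58128654259352 94.29599787329903
top 169 [ 524.40074882 -102.59662909] 113.09906194894906 43.985266882362424
scene 216 [ 524.90764933 -105.11292466] 113.07647557469203 45.285733157545735
w5.png
w6.png
w7.png
w8.png
w9.png
```

View pics/w12_top.png

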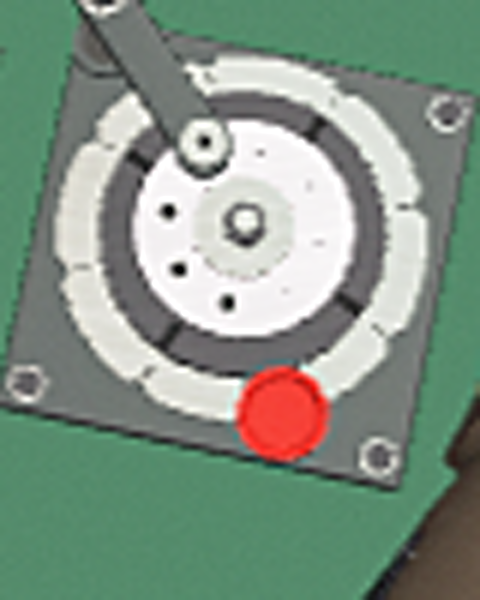

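View pics/w12_scene.png

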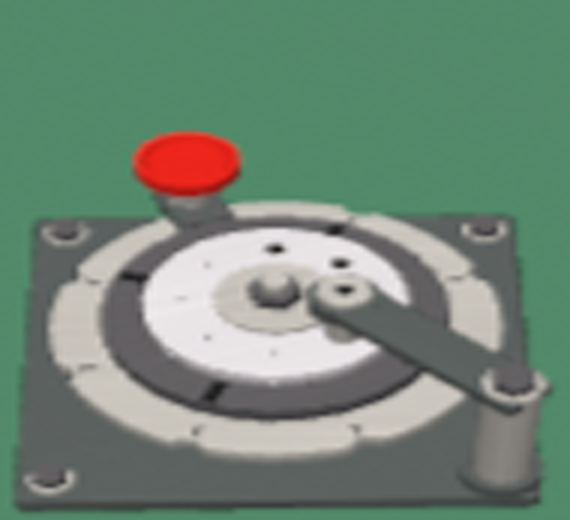

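```bash
python3 -c "
from cell import env,job
print(env.state()['t'],env.state()['qvel'].round(3));print(job.job_done())"
```

```text
13.275 [-0.002 -0.002 -0.006  0.002  0.    -0.002]
the job is handed in; nothing more can be done
None
```

The table is one notch on, counter-clockwise, with the plunger sprung up in it, and I handed the job in at about 13.3 s of the 42 s allowed.

**What I did:** With the closed fingertips in the dish of the red knob, I pressed it about 12.5 mm down and swung the table by the knob. Near the next notch I eased off and nudged it until the nose entered. Then I let the plunger rise with the fingers, lifted clear and moved the gripper away.

**Last checks:**
- **Angle:** the knob stood at 44.0° from the top camera, 45.3° from the scene camera and about 44.6° from the wrist camera, against 45° wanted. The spread is about what these cameras' calibration allows, and the top and scene cameras already differed by 3 mm on the knob before I started.
- **Radius:** 113.1 mm from the axis with the top and scene cameras (114.0 mm with the wrist camera), against 113.5 mm.
- **Plunger up:** the knob still pressed on the fingertips (about 4 N) when they reached 111 mm, its fully-up height. I had no direct reading of the plunger or table joints.
- **Clear of everything:** the force was about zero after lifting, with the fingertips at about 205 mm.
- **Other things:** I never went near the bush arm, and saw no sign of contact with anything else. I did not measure the bystanders' positions again at the end.

**What disagreed:** the fingertips slid about 8–10 mm in the dish during the swing, so the knob lagged behind them. I corrected for it from the wrist camera.

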